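Put the red canisters away under the shelf boards that fit their heights

TASK

Put the two red kitchen canisters away in the two shelf bays: the short one in the low bay and the tall one in the high bay. Set each in lengthways through the open front, so that at least half of its length is under the metal board (its front end may stick out), and leave both standing upright on the bays' wooden bases.

Things in the scene. Friction and masses are not known exactly. Their poses are not given: they have to be found in the camera images.
- short_canister: oblong red metal storage canister with a flat cream lid (a red stripe along it), closed and rigid, 140 mm long (its x) by 54 mm wide (its y) by 78 mm tall, about 250 g; its two ends are alike. Origin at the centre of its underside, z up. It starts standing free on the counter on one side of the bays, left or right, with its x axis within 0.45 rad of the world's x.
- tall_canister: oblong red metal storage canister with a flat cream lid (a red stripe along it), closed and rigid, 140 mm long (its x) by 54 mm wide (its y) by 118 mm tall, about 320 g; its two ends are alike. Origin at the centre of its underside, z up. It starts standing free on the counter on one side of the bays, left or right, with its x axis within 0.45 rad of the world's x.
- low_bay: the lower of two fixed dark wood shelf bays, open to the robot. Origin: centre of the base's underside, z up, x into the bay. Base 200 (x) x 124 (y) x 12 mm thick. From x = -20 to +100 mm: side walls 104 mm apart inside, back panel (inner face x = +94) and a 6 mm metal board overhead, its underside 98 mm above the base, its top 116 above the counter. Base in front of x = -20 uncovered.
- high_bay: the higher of two fixed dark wood shelf bays, open to the robot. Origin: centre of the base's underside, z up, x into the bay. Base 200 (x) x 124 (y) x 12 mm thick. From x = -20 to +100 mm: side walls 104 mm apart inside, back panel (inner face x = +94) and a 6 mm metal board overhead, its underside 138 mm above the base, its top 156 above the counter. Base in front of x = -20 uncovered.
There are look-alikes about, which are no part of the job. Leave any purple look-alike of the short_canister alone.

How it is judged:
By the outcome, as a careful person would: the job done as asked, in the order asked, and still so for the second after the job is handed in, with the robot touching nothing.
It also fails if it takes over 64 s, if anything falls off the work surface, if the arm or the gripper's body presses on something with over 40 N, if the wrist force passes 120 N, or if a joint passes its speed limit or range.

ROBOT

A 6-joint arm with a two-finger parallel gripper is mounted at the origin on the work surface. World frame = base frame: x ahead of the robot, y to its left, z up, the work surface at z = 0. Lengths are in m, angles in rad, forces in N, time in s.
With the tool pointing down it reaches from about 0.325 to 0.775 m from the base axis. Payload 5.5 kg.
Tool frame: the origin (TCP) lies between the finger pads; the fingertips stand env.tip_extent ahead of it and the grasp point (between the pads) lies 2 mm behind it (env.tip_extent is the distance from the TCP to the fingertips, in m); z points along the fingers, y is the line along which they close (so a half turn about z gives the same grasp; the last joint's range is limited). The gripper opens to 88 mm and grips with 3 to 60 N. Pads are 20 mm wide; open, the fingers measure 115 mm over their backs; the gripper's body (75 mm by 178 mm) begins 61 mm behind the grasp point.
Start: joints at [-1.18, 0.091, 1.231, -0, 1.82, -0.057], TCP at [0.26, -0.541, 0.24] pointing down, gripper open.
Joint ranges: [-2.87, 2.87], [-0.86, 2.18], [0.17, 2.46], [-1.51, 4.65], [0.06, 2.69], [-2.65, 2.65]. Speed limits (rad/s): [2.57, 2.57, 3.01, 3.14, 3.14, 3.14].

INTERFACE

Orientations are given as [roll, pitch, yaw] about the fixed x, y, z axes, in that order (R = Rz(yaw) Ry(pitch) Rx(roll)).
In Python, from station import env gives the robot as it stands.
- The arm moves only by the tool arm_command, never from a script. Its argument "series" is a list of rows, each an object with "xyz": the shift along the tool's x, y, z in units of 40 mm (1.0 is 40 mm), a list of three; "angular": the turn, a rotation vector about the tool's x, y, z in units of 8 degrees (1.0 is 8 degrees), a list of three. A call has 1 to 8 rows; each row is the pose to reach, as a shift and turn from the pose commanded when the call began, along the tool's axes at that moment; what a row does not reach only later rows make up. A row lasts 1/8 s, in which the tool goes at most 62.5 mm and 10.7 degrees, less where a joint would pass 70% of its speed; a pose out of reach is approached as far as the arm can. A call with a gripper value outside its range is refused whole. "grip" is the opening, from -1 (shut) to 1 (fully open), set as the call begins (left out, the last holds). The fingers move at their own pace and stop on an object; "squeeze" is the grip in N (left out, the last holds). Time passes only in rows, so rows that repeat a pose let the fingers close. It gives the time, the measured TCP pose, the force, the opening and the grip force at its end, in the units of the state.
- env.sense(): the state, without advancing time (a new reading comes with each control period).
- env.camera(name): name is "side" or "top"; returns the picture (420x560x3 uint8, red, green, blue); there is no depth.
- env.get_calibration(name): a dict with "vertical_fov" (degrees; the focal length in pixels is half the picture's height over the tangent of half this angle, whatever the lens; pixels are square), "cx", "cy" (the principal point, pixels), "R" (3x3) and "t" (3): a world point X has camera coordinates R X + t. Camera axes: x right, y down, z forward; pixel columns grow to the right and rows downward; lengths in m; the calibration is good to about 2 mm. A picture is of the moment at which its call begins. get_calibration takes no time and is no camera call.
- env.hand_in(): hands the job in; it is judged then, once.
The state is a dict: "time_s": time; "joint_positions": joint angles; "qvel": joint speeds; "joint_efforts": joint torques, N m; "tcp_pos": TCP position; "tool_rot": TCP orientation; "contact_force": force on the tool from outside, world axes, zero at the start; "wrist_torque": the same for the moment, N m; "opening": finger opening in m; "grasp_force": force on a finger pad.
Only numpy, scipy, OpenCV 4.12 (cv2) and the standard library are available. Lean on these libraries where they do the work, as an engineer would, in place of code of your own. Each camera call takes 0.05 s, during which the arm holds its last target. There are 200 camera calls.

## Working session

There is one attempt and no reset: what is moved stays moved. The work goes in short steps, Python scripts to look and compute and a tool call to move; the robot and the scene stay as the last step left them, time stands still between calls to the robot, and variables do not carry over. Pictures are saved under pics/ and viewed, at most 10 in all, crops included, and the job is handed in when it is done.

Besides the shell and the picture viewer there is one more tool, called after "Request:" as name(argument=value, ...) on one line, values as JSON. arm_command: Moves the arm, as the interface text tells. Its arguments: {"type":"object","properties":{"series":{"type":"array","items":{"type":"object","properties":{"xyz":{"type":"array","items":{"type":"number"}},"angular":{"type":"array","items":{"type":"number"}}}}},"grip":{"type":"number"},"squeeze":{"type":"number"}},"required":["series"]}

```bash
mkdir -p pics; ls; python3 - <<'E'
from station import env
import cv2, numpy as np
for n in("top","side"):
    im=env.camera(n); cv2.imwrite(f"pics/{n}0.png",im[...,::-1])
    c=env.get_calibration(n); print(n,{k:(np.round(v,4).tolist()) for k,v in c.items()})
s=env.sense(); print({k:np.round(v,3).tolist() for k,v in s.items()},env.tip_extent)
E
```

```text
pics
top {'vertical_fov': 51.9818, 'cx': 276.7491, 'cy': 215.4751, 'R': [[-0.0147, -0.9997, 0.0209], [-0.9932, 0.0121, -0.1162], [0.1159, -0.0225, -0.993]], 't': [-0.0138, 0.462, 0.9122]}
side {'vertical_fov': 50.3929, 'cx': 274.9043, 'cy': 200.0433, 'R': [[-0.8552, -0.5182, 0.0049], [-0.2683, 0.4348, -0.8596], [0.4434, -0.7365, -0.5109]], 't': [0.4041, 0.1371, 0.8898]}
{'time_s': 0.1, 'joint_positions': [-1.18, 0.092, 1.232, 0.0, 1.82, -0.057], 'qvel': [-0.001, -0.001, -0.003, -0.001, 0.001, 0.001], 'joint_efforts': [0.004, -44.786, -40.757, 0.07, 0.028, -0.0], 'tcp_pos': [0.26, -0.541, 0.239], 'tool_rot': [-3.14, -0.0, 0.448], 'contact_force': [-0.525, 0.239, -0.397], 'wrist_torque': [-0.037, -0.036, 0.051], 'grasp_force': 0.0, 'opening': 0.088} 0.017
```

View pics/top0.png

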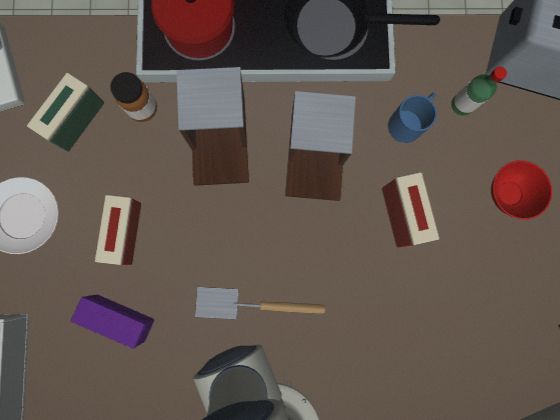

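View pics/side0.png

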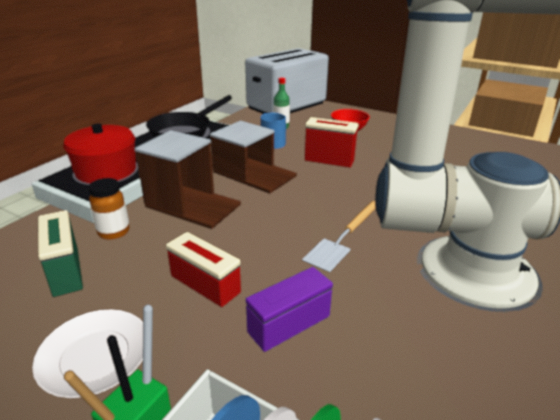

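The top view has image up as +x and left as +y. The short red-striped canister is on the left at (115,230) and the tall one is on the right at (418,208). The high bay's board is at (212,100) and the low bay's is at (323,122). The green canister, the purple block, the bowl and the pot are not part of the job.

```bash
cat > h.py <<'E'
import cv2, numpy as np
from station import env
def ray(n,uv,z):
    c=env.get_calibration(n); f=210/np.tan(np.radians(c["vertical_fov"])/2)
    R=np.array(c["R"]);t=np.array(c["t"]);C=-R.T@t
    uv=np.atleast_2d(uv).astype(float)
    d=np.c_[(uv[:,0]-c["cx"])/f,(uv[:,1]-c["cy"])/f,np.ones(len(uv))]@R
    return (C+d*((z-C[2])/d[:,2])[:,None])[:,:2]
def proj(n,X):
    c=env.get_calibration(n); f=210/np.tan(np.radians(c["vertical_fov"])/2)
    p=np.atleast_2d(X)@np.array(c["R"]).T+np.array(c["t"]); return p[:,:2]/p[:,2:]*f+[c["cx"],c["cy"]]
def masks(im):
    h=cv2.cvtColor(im,cv2.COLOR_RGB2HSV).astype(int);H,S,V=h[...,0],h[...,1],h[...,2]
    return dict(cream=(H>15)&(H<35)&(S>15)&(S<90)&(V>170), board=(S<60)&(V>110)&(V<200)&(H>95)&(H<135))
def rect(n,m,box,z):
    x0,y0,x1,y1=box; k=np.zeros(m.shape,np.uint8); k[y0:y1,x0:x1]=m[y0:y1,x0:x1]
    k=cv2.morphologyEx(k,cv2.MORPH_OPEN,np.ones((2,2)))
    cs=max(cv2.findContours(k,0,2)[0],key=cv2.contourArea).reshape(-1,2)
    w=ray(n,cs,z); (cx,cy),(a,b),th=cv2.minAreaRect((w*1000).astype(np.float32))
    if a<b: th+=90
    th=(th+90)%180-90
    return np.round([cx,cy,a,b,th],1)
E
python3 - <<'E'
from h import *
im=cv2.imread("pics/top0.png")[...,::-1].copy(); m=masks(im)
print(im[100,210],im[125,322],im[205,104])
print("short",rect("top",m["cream"],(85,180,150,280),.078))
print("tall",rect("top",m["cream"],(375,160,450,260),.118))
print("high",rect("top",m["board"],(165,60,255,140),.156))
print("low",rect("top",m["board"],(280,85,365,160),.116))
for n,c,z in(("high",[(192,185),(249,182)],.012),("low",[(286,198),(342,200)],.012)): print(n,ray("top",c,z).round(3))
print(ray("top",[(178,69),(241,68),(245,128),(180,130)],.156).round(3),ray("top",[(295,92),(355,96),(350,153),(291,149)],.116).round(3))
E
```

```text
[133 139 145] [133 139 145] [174 169 150]
short [429.6 314.3  50.2 136.4  -7.3]
tall [ 460.8 -299.8  136.5   50.1   11.6]
high [675.5 108.3 119.9 124.5 -87.3]
low [ 639.7 -116.1  122.9  120.3   84.3]
high [[0.534 0.167]
 [0.54  0.041]]
low [[ 0.502 -0.042]
 [ 0.497 -0.167]]
[[0.736 0.171]
 [0.738 0.049]
 [0.617 0.041]
 [0.614 0.166]] [[ 0.705 -0.059]
 [ 0.696 -0.182]
 [ 0.576 -0.167]
 [ 0.586 -0.049]]
```

```bash
cat >> h.py <<'E'
from scipy.spatial.transform import Rotation as Ro
def go(*wps,start=None):
    "rows (units) to reach world waypoints (x,y,z mm, yaw deg), tool down, from the present pose"
    s=env.sense(); p=np.array(s["tcp_pos"])*1e3; R=Ro.from_euler("xyz",s["tool_rot"])
    print("at",p.round(1),"rpy",np.degrees(s["tool_rot"]).round(1),"t",round(s["time_s"],2),"F",np.round(s["contact_force"],1),"op",round(s["opening"]*1e3,1),"gf",round(s["grasp_force"],1),"q6",round(s["joint_positions"][5],2))
    for x,y,z,w in wps:
        d=R.inv().apply(np.array([x,y,z])-p)/40
        r=(R.inv()*Ro.from_euler("xyz",[180,0,w],degrees=True)).as_rotvec(degrees=True)/8
        print((x,y,z,w),"xyz",d.round(2).tolist(),"ang",r.round(2).tolist())
E
python3 -c "
from h import *
go((400,-100,240,10),(390,319.4,200,-7.3))"
```

```text
at [ 259.7 -540.6  238.6] rpy [-179.9   -0.    25.7] t 0.1 F [-0.5  0.2 -0.4] op 87.9 gf 0.0 q6 -0.06
(400, -100, 240, 10) xyz [7.93, -8.41, -0.02] ang [-0.01, 0.0, 1.96]
(390, 319.4, 200, -7.3) xyz [12.25, -17.97, 1.0] ang [-0.01, 0.0, 4.12]
```

Request:
arm_command(series=[{"xyz": [7.93,-8.41,0],"angular": [0,0,1.96]},{"xyz": [7.93,-8.41,0],"angular": [0,0,1.96]},{"xyz": [7.93,-8.41,0],"angular": [0,0,1.96]},{"xyz": [7.93,-8.41,0],"angular": [0,0,1.96]},{"xyz": [7.93,-8.41,0],"angular": [0,0,1.96]},{"xyz": [7.93,-8.41,0],"angular": [0,0,1.96]},{"xyz": [7.93,-8.41,0],"angular": [0,0,1.96]},{"xyz": [7.93,-8.41,0],"angular": [0,0,1.96]}], grip=1, squeeze=40)

```text
time_s: 1.1
tcp_pos: [0.4004, -0.0974, 0.2395]
tool_rot: [-3.141, -0.0, 0.178]
contact_force: [-0.3, -0.9, 0.2]
opening: 0.0876
grasp_force: 0.0
```

```bash
python3 -c "
from h import *
go((390,319.4,200,-7.3))"
```

```text
at [400.4 -97.4 239.5] rpy [-180.    -0.    10.2] t 1.1 F [-0.3 -0.9  0.2] op 87.6 gf 0.0 q6 1.07
(390, 319.4, 200, -7.3) xyz [1.59, -10.3, 0.99] ang [-0.0, -0.0, 2.19]
```

Request:
arm_command(series=[{"xyz": [1.6,-10.3,1],"angular": [0,0,2.2]},{"xyz": [1.6,-10.3,1],"angular": [0,0,2.2]},{"xyz": [1.6,-10.3,1],"angular": [0,0,2.2]},{"xyz": [1.6,-10.3,1],"angular": [0,0,2.2]},{"xyz": [1.6,-10.3,1],"angular": [0,0,2.2]},{"xyz": [1.6,-10.3,1],"angular": [0,0,2.2]},{"xyz": [1.6,-10.3,1],"angular": [0,0,2.2]},{"xyz": [1.6,-10.3,1],"angular": [0,0,2.2]}])

```text
time_s: 2.1
tcp_pos: [0.3901, 0.3196, 0.1973]
tool_rot: [3.139, 0.003, -0.128]
contact_force: [0.2, -1.0, 0.2]
opening: 0.088
grasp_force: 0.0
```

```bash
python3 -c "
from h import *
cv2.imwrite('pics/s1.png',env.camera('side')[...,::-1])
go((390,319.4,120,-7.3),(390,319.4,60,-7.3))"
```

```text
at [390.8 317.8 198.1] rpy [ 1.799e+02  1.000e-01 -7.400e+00] t 2.15 F [-0.5 -0.3  0.1] op 87.6 gf 0.0 q6 2.32
(390, 319.4, 120, -7.3) xyz [-0.02, -0.04, 1.95] ang [0.02, 0.02, -0.02]
(390, 319.4, 60, -7.3) xyz [-0.02, -0.04, 3.45] ang [0.02, 0.02, -0.02]
```

View pics/s1.png

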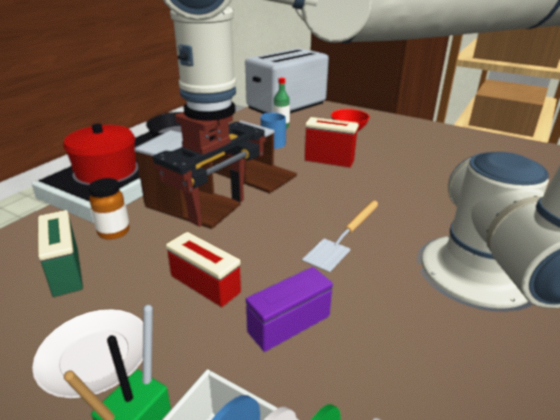

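The open gripper is at about (215,195), above the short canister, whose lid is at (204,253). I'll check the projection of the tips and the lid corners before going down.

```bash
python3 -c "
from h import *
print(proj('side',[[.3908,.3178,.181],[.3908,.3178,.078]]).round())
im=cv2.imread('pics/s1.png')[...,::-1].copy();m=masks(im)
print(rect('side',m['cream'],(160,225,250,285),.078))
im=cv2.imread('pics/side0.png')[...,::-1].copy();m=masks(im)
print(rect('side',m['cream'],(295,110,370,140),.118))
print(ray('side',[(168,244),(185,234),(240,259),(222,271)],.078).round(3))
"
```

```text
[[218. 209.]
 [221. 258.]]
[426.4 323.2  58.9 148.5  -8.5]
[ 456.8 -280.7  141.9   70.4   10.2]
[[0.501 0.335]
 [0.496 0.294]
 [0.362 0.302]
 [0.369 0.345]]
```

Request:
arm_command(series=[{"xyz": [0,-0.05,1],"angular": [0,0,0]},{"xyz": [0,-0.05,2],"angular": [0,0,0]},{"xyz": [0,-0.05,2.6],"angular": [0,0,0]},{"xyz": [0,-0.05,3],"angular": [0,0,0]},{"xyz": [0,-0.05,3.25],"angular": [0,0,0]},{"xyz": [0,-0.05,3.45],"angular": [0,0,0]},{"xyz": [0,-0.05,3.45],"angular": [0,0,0]}])

```text
time_s: 3.02
tcp_pos: [0.3921, 0.3185, 0.0617]
tool_rot: [3.142, -0.0, -0.133]
contact_force: [-0.1, 0.7, -0.4]
opening: 0.0879
grasp_force: 0.0
```

Request:
arm_command(series=[{"xyz": [0,0,0],"angular": [0,0,0]},{"xyz": [0,0,0],"angular": [0,0,0]},{"xyz": [0,0,0],"angular": [0,0,0]},{"xyz": [0,0,0],"angular": [0,0,0]},{"xyz": [0,0,0],"angular": [0,0,0]},{"xyz": [0,0,0],"angular": [0,0,0]}], grip=-1, squeeze=40)

```text
time_s: 3.78
tcp_pos: [0.3921, 0.3189, 0.062]
tool_rot: [-3.141, -0.0, -0.133]
contact_force: [-0.8, 1.1, 2.4]
opening: 0.0541
grasp_force: 39.7
```

Request:
arm_command(series=[{"xyz": [0,0,-0.4],"angular": [0,0,0]},{"xyz": [0,0,-1],"angular": [0,0,0]},{"xyz": [0,0,-1.8],"angular": [0,0,0]},{"xyz": [0,0,-2.2],"angular": [0,0,0]},{"xyz": [0,0,-2.5],"angular": [0,0,0]},{"xyz": [0,0,-2.5],"angular": [0,0,0]}])

```text
time_s: 4.53
tcp_pos: [0.3922, 0.3186, 0.162]
tool_rot: [-3.141, -0.0, -0.133]
contact_force: [0.4, 0.2, -2.3]
opening: 0.0543
grasp_force: 39.7
```

```bash
python3 -c "
from h import *
cv2.imwrite('pics/s2.png',env.camera('side')[...,::-1]);cv2.imwrite('pics/t2.png',env.camera('top')[...,::-1])
a,o=np.radians(-4.7),np.array([599.8,-112.8])
for bx in(-160,-125,-38): print(bx,o+bx*np.array([np.cos(a),np.sin(a)]))
go((440,-100,160,-4.7))"
```

```text
-160 [440.33801811 -99.68983862]
-125 [ 475.22032665 -102.55768642]
-38 [ 561.9277793  -109.68633667]
at [391.6 318.3 160.5] rpy [ 1.799e+02  1.000e-01 -7.600e+00] t 4.62 F [-0.9  0.5 -2.7] op 54.0 gf 39.7 q6 2.32
(440, -100, 160, -4.7) xyz [2.59, 10.2, 0.02] ang [0.01, 0.01, -0.37]
```

View pics/s2.png

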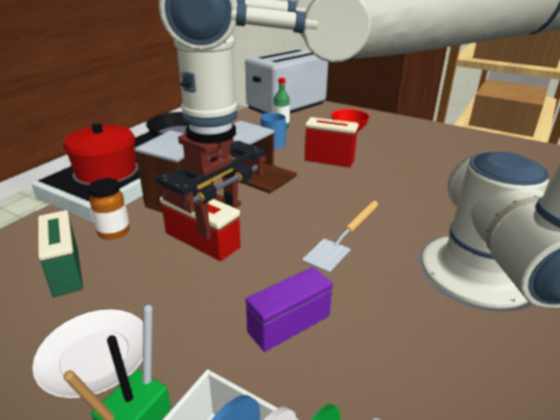

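The canister at (200,225) is held level. Next I carry it to the front of the low bay.

Request:
arm_command(series=[{"xyz": [0.1,0.4,0],"angular": [0,0,-0.05]},{"xyz": [0.4,1.5,0],"angular": [0,0,-0.1]},{"xyz": [0.8,3.0,0],"angular": [0,0,-0.15]},{"xyz": [1.2,4.5,0],"angular": [0,0,-0.2]},{"xyz": [1.6,6.0,0],"angular": [0,0,-0.25]},{"xyz": [2.0,7.5,0],"angular": [0,0,-0.3]},{"xyz": [2.3,9.0,0],"angular": [0,0,-0.35]},{"xyz": [2.5,9.9,0],"angular": [0,0,-0.37]}])

```text
time_s: 5.62
tcp_pos: [0.4373, -0.0906, 0.1609]
tool_rot: [3.141, 0.001, -0.084]
contact_force: [0.8, 0.1, -2.7]
opening: 0.0537
grasp_force: 39.7
```

```bash
python3 -c "
from h import *
go((440.3,-99.7,82,-4.7))"
```

```text
at [437.3 -90.6 160.9] rpy [ 1.8e+02  1.0e-01 -4.8e+00] t 5.62 F [ 0.8  0.1 -2.7] op 53.7 gf 39.7 q6 1.37
(440.3, -99.7, 82, -4.7) xyz [0.1, 0.22, 1.97] ang [0.01, 0.01, -0.01]
```

Request:
arm_command(series=[{"xyz": [0.1,0.2,0.5],"angular": [0,0,0]},{"xyz": [0.1,0.2,1.1],"angular": [0,0,0]},{"xyz": [0.1,0.2,1.6],"angular": [0,0,0]},{"xyz": [0.1,0.2,1.95],"angular": [0,0,0]},{"xyz": [0.1,0.2,1.95],"angular": [0,0,0]}])

```text
time_s: 6.25
tcp_pos: [0.4411, -0.0952, 0.0823]
tool_rot: [-3.141, 0.002, -0.081]
contact_force: [-0.0, 0.5, -2.6]
opening: 0.0538
grasp_force: 39.7
```

```bash
python3 - <<'E'
from h import *
t=env.camera('top');s=env.camera('side')
a=t[60:260,240:420]; b=s[100:250,190:350]
out=np.zeros((460,1+720,3),np.uint8)
A=cv2.resize(a,None,fx=2,fy=2,interpolation=2);B=cv2.resize(b,None,fx=2.2,fy=2.2,interpolation=2)
out[:A.shape[0],:A.shape[1]]=A; out[:B.shape[0],365:365+B.shape[1]]=B
cv2.imwrite('pics/c3.png',out[...,::-1])
m=masks(t)
print(rect('top',m['board'],(280,85,365,160),.116))
go((475.2,-102.6,82,-4.7),(561.9,-109.7,82,-4.7))
E
```

```text
[ 639.7 -116.2  122.7  120.3   84.3]
at [442.2 -95.5  84.3] rpy [ 1.8e+02 -1.0e-01 -4.6e+00] t 6.35 F [-0.2  0.1 -2.5] op 54.2 gf 39.7 q6 1.36
(475.2, -102.6, 82, -4.7) xyz [0.84, 0.11, 0.06] ang [0.0, -0.01, 0.01]
(561.9, -109.7, 82, -4.7) xyz [3.01, 0.11, 0.06] ang [0.0, -0.01, 0.01]
```

View pics/c3.png

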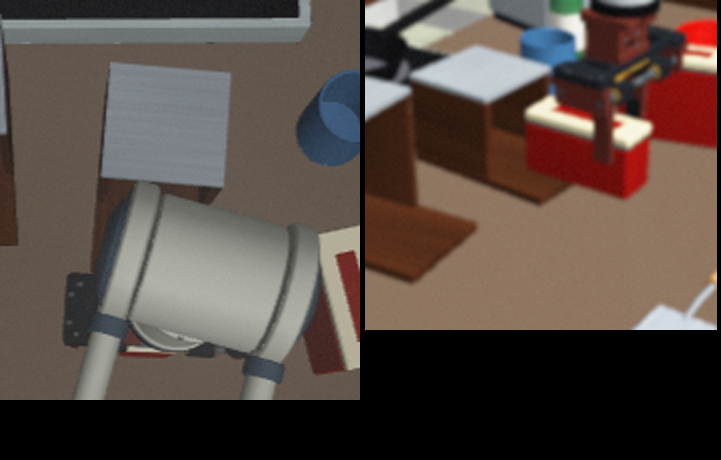

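The view from the front shows the canister level and lined up with the low bay (side crop, lid at (590,125)), just above its base. The right-hand body end clears the tall canister. Inserting.

Request:
arm_command(series=[{"xyz": [0.3,0.1,0.05],"angular": [0,0,0]},{"xyz": [0.8,0.11,0.05],"angular": [0,0,0]},{"xyz": [1.3,0.11,0.05],"angular": [0,0,0]},{"xyz": [1.8,0.11,0.05],"angular": [0,0,0]},{"xyz": [2.2,0.11,0.05],"angular": [0,0,0]},{"xyz": [2.6,0.11,0.05],"angular": [0,0,0]},{"xyz": [2.85,0.11,0.05],"angular": [0,0,0]},{"xyz": [3.0,0.11,0.05],"angular": [0,0,0]}])

```text
time_s: 7.35
tcp_pos: [0.5618, -0.1097, 0.0822]
tool_rot: [3.141, -0.001, -0.081]
contact_force: [0.5, 0.3, -2.0]
opening: 0.054
grasp_force: 39.7
```

```bash
python3 -c "
from h import *
go((561.9,-109.7,76,-4.7),(561.9,-109.7,73.5,-4.7))"
```

```text
at [ 561.8 -109.7   82.2] rpy [180.   -0.   -4.6] t 7.35 F [ 0.5  0.3 -2. ] op 54.0 gf 39.7 q6 1.4
(561.9, -109.7, 76, -4.7) xyz [0.0, 0.0, 0.15] ang [0.0, -0.0, 0.01]
(561.9, -109.7, 73.5, -4.7) xyz [0.0, 0.0, 0.22] ang [0.0, -0.0, 0.01]
```

Request:
arm_command(series=[{"xyz": [0,0,0.05],"angular": [0,0,0]},{"xyz": [0,0,0.1],"angular": [0,0,0]},{"xyz": [0,0,0.15],"angular": [0,0,0]},{"xyz": [0,0,0.19],"angular": [0,0,0]},{"xyz": [0,0,0.22],"angular": [0,0,0]},{"xyz": [0,0,0.22],"angular": [0,0,0]}])

```text
time_s: 8.1
tcp_pos: [0.5612, -0.1097, 0.074]
tool_rot: [3.141, -0.001, -0.081]
contact_force: [-4.0, 0.0, 5.3]
opening: 0.0542
grasp_force: 39.7
```

Request:
arm_command(series=[{"xyz": [0,0,0],"angular": [0,0,0]},{"xyz": [0,0,0],"angular": [0,0,0]},{"xyz": [0,0,0],"angular": [0,0,0]},{"xyz": [0,0,0],"angular": [0,0,0]}], grip=0.6)

```text
time_s: 8.6
tcp_pos: [0.5611, -0.1096, 0.0726]
tool_rot: [-3.142, 0.0, -0.081]
contact_force: [0.6, -0.8, 0.9]
opening: 0.0704
grasp_force: 0.0
```

Request:
arm_command(series=[{"xyz": [0,0,-0.4],"angular": [0,0,0]},{"xyz": [0,0,-1.0],"angular": [0,0,0]},{"xyz": [0,0,-2],"angular": [0,0,0]},{"xyz": [0,0,-3.2],"angular": [0,0,0]},{"xyz": [0,0,-4.2],"angular": [0,0,0]},{"xyz": [0,0,-4.2],"angular": [0,0,0]}])

```text
time_s: 9.35
tcp_pos: [0.5625, -0.11, 0.247]
tool_rot: [3.14, -0.009, -0.081]
contact_force: [0.1, 0.7, -0.7]
opening: 0.0705
grasp_force: 0.0
```

```bash
python3 - <<'E'
from h import *
a,o=np.radians(11.6),np.array([460.8,-297]);g=o-38*np.array([np.cos(a),np.sin(a)]);print(g)
go((g[0],g[1],235,11.6))
E
```

```text
[ 423.57614052 -304.640961  ]
at [ 562.5 -110.   247. ] rpy [179.9  -0.5  -4.7] t 9.35 F [ 0.1  0.7 -0.7] op 70.5 gf 0.0 q6 1.4
(np.float64(423.57614051522495), np.float64(-304.64096100354664), 235, 11.6) xyz [-3.07, 5.13, 0.28] ang [0.02, -0.06, -2.03]
```

Request:
arm_command(series=[{"xyz": [-3.05,5.1,0.3],"angular": [0,0,-2.03]},{"xyz": [-3.05,5.1,0.3],"angular": [0,0,-2.03]},{"xyz": [-3.05,5.1,0.3],"angular": [0,0,-2.03]},{"xyz": [-3.05,5.1,0.3],"angular": [0,0,-2.03]},{"xyz": [-3.05,5.1,0.3],"angular": [0,0,-2.03]},{"xyz": [-3.05,5.1,0.3],"angular": [0,0,-2.03]},{"xyz": [-3.05,5.1,0.3],"angular": [0,0,-2.03]}], grip=1)

```text
time_s: 10.22
tcp_pos: [0.4237, -0.302, 0.2288]
tool_rot: [-3.141, -0.0, 0.204]
contact_force: [-0.3, -0.0, -0.7]
opening: 0.0876
grasp_force: 0.0
```

```bash
python3 - <<'E'
from h import *
t=env.camera('top');s=env.camera('side')
a=t[60:260,240:480]; b=s[60:210,190:370]
out=np.zeros((420,780,3),np.uint8)
A=cv2.resize(a,None,fx=1.6,fy=1.6,interpolation=2);B=cv2.resize(b,None,fx=2.1,fy=2.1,interpolation=2)
out[:A.shape[0],:A.shape[1]]=A; out[:B.shape[0],390:390+B.shape[1]]=B
cv2.imwrite('pics/c4.png',out[...,::-1])
print(rect('top',masks(t)['cream'],(375,160,450,260),.118))
go((423.6,-304.6,100,11.6))
E
```

```text
[ 496.7 -292.2   63.4   49.9   12. ]
at [ 423.8 -302.   228.8] rpy [-180.    -0.    11.7] t 10.32 F [-0.2  0.2  0.3] op 87.8 gf 0.0 q6 0.68
(423.6, -304.6, 100, 11.6) xyz [-0.02, 0.06, 3.22] ang [-0.0, -0.0, 0.01]
```

View pics/c4.png

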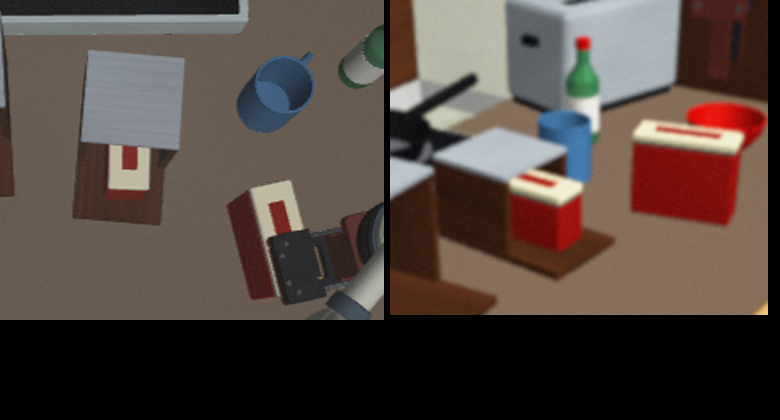

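The short canister stands in the low bay (top crop, visible lid (128,168)), with only about 50 mm sticking out. The gripper is over the front half of the tall one. Descending and gripping.

Request:
arm_command(series=[{"xyz": [0,0.09,1],"angular": [0,0,0]},{"xyz": [0,0.09,2],"angular": [0,0,0]},{"xyz": [0,0.09,2.5],"angular": [0,0,0]},{"xyz": [0,0.09,2.9],"angular": [0,0,0]},{"xyz": [0,0.09,3.2],"angular": [0,0,0]},{"xyz": [0,0.09,3.2],"angular": [0,0,0]}])

```text
time_s: 11.08
tcp_pos: [0.4236, -0.3065, 0.1006]
tool_rot: [-3.141, 0.0, 0.202]
contact_force: [0.4, 0.8, -0.7]
opening: 0.0885
grasp_force: 0.0
```

Request:
arm_command(series=[{"xyz": [0,0,0],"angular": [0,0,0]},{"xyz": [0,0,0],"angular": [0,0,0]},{"xyz": [0,0,0],"angular": [0,0,0]},{"xyz": [0,0,0],"angular": [0,0,0]},{"xyz": [0,0,0],"angular": [0,0,0]},{"xyz": [0,0,0],"angular": [0,0,0]}], grip=-1, squeeze=45)

```text
time_s: 11.82
tcp_pos: [0.4237, -0.3067, 0.1011]
tool_rot: [3.141, -0.0, 0.202]
contact_force: [-0.3, 1.0, 3.0]
opening: 0.0536
grasp_force: 45.0
```

Request:
arm_command(series=[{"xyz": [0,0,-0.4],"angular": [0,0,0]},{"xyz": [0,0,-1],"angular": [0,0,0]},{"xyz": [0,0,-1.8],"angular": [0,0,0]},{"xyz": [0,0,-2.6],"angular": [0,0,0]},{"xyz": [0,0,-3.2],"angular": [0,0,0]},{"xyz": [0,0,-3.5],"angular": [0,0,0]},{"xyz": [0,0,-3.5],"angular": [0,0,0]}])

```text
time_s: 12.7
tcp_pos: [0.4238, -0.3067, 0.2415]
tool_rot: [3.141, -0.001, 0.202]
contact_force: [-0.5, 0.5, -2.6]
opening: 0.0542
grasp_force: 45.0
```

```bash
python3 -c "
from h import *
a,o=np.radians(2.7),np.array([635.5,106.4])
for bx in(-165,-125,-38): print(bx,o+bx*np.array([np.cos(a),np.sin(a)]))
go((400,-200,240,5),(471,98.6,240,2.7))"
```

```text
-165 [470.68317063  98.62743563]
-125 [510.63876563 100.51169366]
-38 [597.54218475 104.60995487]
at [ 423.8 -306.7  241.5] rpy [180.   -0.   11.6] t 12.7 F [-0.5  0.5 -2.6] op 54.2 gf 45.0 q6 0.68
(400, -200, 240, 5) xyz [-0.05, -2.73, 0.03] ang [0.01, -0.0, 0.82]
(471, 98.6, 240, 2.7) xyz [3.19, -9.69, 0.03] ang [0.01, -0.0, 1.11]
```

Request:
arm_command(series=[{"xyz": [0.0,-0.4,0],"angular": [0,0,0.1]},{"xyz": [0.2,-1.5,0],"angular": [0,0,0.3]},{"xyz": [0.6,-2.9,0],"angular": [0,0,0.5]},{"xyz": [1.1,-4.4,0],"angular": [0,0,0.7]},{"xyz": [1.7,-5.9,0],"angular": [0,0,0.9]},{"xyz": [2.3,-7.4,0],"angular": [0,0,1.0]},{"xyz": [2.8,-8.7,0],"angular": [0,0,1.1]},{"xyz": [3.1,-9.5,0],"angular": [0,0,1.11]}])

```text
time_s: 13.7
tcp_pos: [0.4675, 0.094, 0.2394]
tool_rot: [-3.141, 0.002, 0.05]
contact_force: [0.2, -0.4, -2.9]
opening: 0.0536
grasp_force: 45.0
```

```bash
python3 -c "
from h import *
go((470.7,98.6,121,2.7))"
```

```text
at [467.5  94.  239.4] rpy [-1.8e+02  1.0e-01  2.8e+00] t 13.7 F [ 0.2 -0.4 -2.9] op 53.6 gf 45.0 q6 1.65
(470.7, 98.6, 121, 2.7) xyz [0.09, -0.11, 2.96] ang [-0.01, 0.02, 0.02]
```

Request:
arm_command(series=[{"xyz": [0.1,-0.08,0.5],"angular": [0,0,0]},{"xyz": [0.1,-0.08,1.2],"angular": [0,0,0]},{"xyz": [0.1,-0.08,1.9],"angular": [0,0,0]},{"xyz": [0.1,-0.08,2.5],"angular": [0,0,0]},{"xyz": [0.1,-0.08,2.85],"angular": [0,0,0]},{"xyz": [0.1,-0.08,2.95],"angular": [0,0,0]},{"xyz": [0.1,-0.08,2.95],"angular": [0,0,0]}])

```text
time_s: 14.58
tcp_pos: [0.4728, 0.0938, 0.1231]
tool_rot: [3.142, -0.0, 0.047]
contact_force: [-0.2, 1.0, -3.6]
opening: 0.0539
grasp_force: 45.0
```

```bash
python3 - <<'E'
from h import *
t=env.camera('top');s=env.camera('side')
a=t[50:250,150:390]; b=s[90:240,100:280]
out=np.zeros((420,780,3),np.uint8)
A=cv2.resize(a,None,fx=1.6,fy=1.6,interpolation=2);B=cv2.resize(b,None,fx=2.1,fy=2.1,interpolation=2)
out[:A.shape[0],:A.shape[1]]=A; out[:B.shape[0],390:390+B.shape[1]]=B
cv2.imwrite('pics/c5.png',out[...,::-1])
print(rect('top',masks(t)['board'],(165,60,255,140),.156))
go((597.5,104.6,121,2.7))
E
```

```text
[675.5 109.1 119.3 126.2 -87.4]
at [473.2  93.9 123.9] rpy [-1.8e+02 -1.0e-01  2.7e+00] t 14.68 F [-0.4 -0.1 -2.6] op 53.8 gf 45.0 q6 1.65
(597.5, 104.6, 121, 2.7) xyz [3.12, -0.12, 0.08] ang [-0.0, -0.01, -0.0]
```

View pics/c5.png

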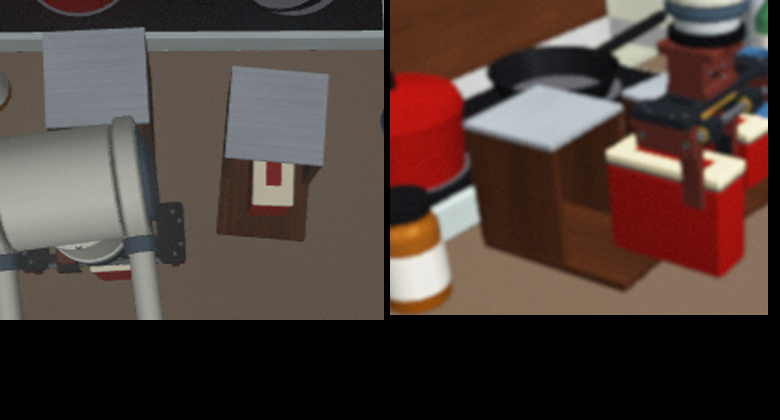

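The tall canister (side crop, lid about (675,160)) is level and in front of the high bay's opening. Inserting.

Request:
arm_command(series=[{"xyz": [0.3,-0.12,0.05],"angular": [0,0,0]},{"xyz": [0.8,-0.12,0.05],"angular": [0,0,0]},{"xyz": [1.3,-0.12,0.05],"angular": [0,0,0]},{"xyz": [1.8,-0.12,0.05],"angular": [0,0,0]},{"xyz": [2.3,-0.12,0.05],"angular": [0,0,0]},{"xyz": [2.7,-0.12,0.05],"angular": [0,0,0]},{"xyz": [3.0,-0.12,0.05],"angular": [0,0,0]},{"xyz": [3.1,-0.12,0.05],"angular": [0,0,0]}])

```text
time_s: 15.68
tcp_pos: [0.5971, 0.1048, 0.1206]
tool_rot: [-3.142, 0.0, 0.047]
contact_force: [-0.8, 0.1, -3.7]
opening: 0.0542
grasp_force: 45.0
```

```bash
python3 -c "
from h import *
go((597.5,104.6,112.5,2.7))"
```

```text
at [597.1 104.8 120.6] rpy [-180.     0.     2.7] t 15.68 F [-0.8  0.1 -3.7] op 54.2 gf 45.0 q6 1.64
(597.5, 104.6, 112.5, 2.7) xyz [0.01, 0.01, 0.2] ang [-0.0, 0.0, 0.0]
```

Request:
arm_command(series=[{"xyz": [0,0,0.05],"angular": [0,0,0]},{"xyz": [0,0,0.1],"angular": [0,0,0]},{"xyz": [0,0,0.15],"angular": [0,0,0]},{"xyz": [0,0,0.18],"angular": [0,0,0]},{"xyz": [0,0,0.2],"angular": [0,0,0]},{"xyz": [0,0,0.2],"angular": [0,0,0]}])

```text
time_s: 16.42
tcp_pos: [0.5964, 0.1046, 0.1132]
tool_rot: [-3.142, -0.0, 0.047]
contact_force: [-0.6, 0.7, -0.5]
opening: 0.0536
grasp_force: 45.0
```

Request:
arm_command(series=[{"xyz": [0,0,0.02],"angular": [0,0,0]},{"xyz": [0,0,0.03],"angular": [0,0,0]},{"xyz": [0,0,0.03],"angular": [0,0,0]}])

```text
time_s: 16.8
tcp_pos: [0.5964, 0.1046, 0.1131]
tool_rot: [-3.142, -0.001, 0.047]
contact_force: [-4.4, 0.3, 5.3]
opening: 0.0536
grasp_force: 45.0
```

Request:
arm_command(series=[{"xyz": [0,0,0],"angular": [0,0,0]},{"xyz": [0,0,0],"angular": [0,0,0]},{"xyz": [0,0,0],"angular": [0,0,0]},{"xyz": [0,0,0],"angular": [0,0,0]}], grip=0.6)

```text
time_s: 17.3
tcp_pos: [0.5964, 0.1046, 0.1114]
tool_rot: [3.142, 0.0, 0.047]
contact_force: [-0.0, 0.3, 0.2]
opening: 0.0702
grasp_force: 0.0
```

Request:
arm_command(series=[{"xyz": [0,0,-0.4],"angular": [0,0,0]},{"xyz": [0,0,-1.0],"angular": [0,0,0]},{"xyz": [0,0,-2],"angular": [0,0,0]},{"xyz": [-1,0,-3],"angular": [0,0,0]},{"xyz": [-2.5,0,-3.3],"angular": [0,0,0]},{"xyz": [-4,0,-3.3],"angular": [0,0,0]},{"xyz": [-4.5,-3,-3.3],"angular": [0,0,0]},{"xyz": [-4.5,-3,-3.3],"angular": [0,0,0]}])

```text
time_s: 18.3
tcp_pos: [0.4101, 0.2167, 0.2459]
tool_rot: [-3.14, -0.004, 0.045]
contact_force: [0.9, 0.4, 1.3]
opening: 0.0701
grasp_force: 0.0
```

Request:
arm_command(series=[{"xyz": [0,-1.5,0],"angular": [0,0,0]},{"xyz": [0,-3,0],"angular": [0,0,0]},{"xyz": [0,-4,0],"angular": [0,0,0]},{"xyz": [0,-4,0],"angular": [0,0,0]}])

```text
time_s: 18.8
tcp_pos: [0.4027, 0.3779, 0.244]
tool_rot: [-3.141, 0.0, 0.051]
contact_force: [-0.9, -0.3, 0.1]
opening: 0.0702
grasp_force: 0.0
```

```bash
python3 - <<'E'
from h import *
t=env.camera('top');s=env.camera('side')
a=t[50:250,150:390]; b=s[90:240,100:310]
out=np.zeros((420,800,3),np.uint8)
A=cv2.resize(a,None,fx=1.6,fy=1.6,interpolation=2);B=cv2.resize(b,None,fx=1.9,fy=1.9,interpolation=2)
out[:A.shape[0],:A.shape[1]]=A; out[:B.shape[0],390:390+B.shape[1]]=B
cv2.imwrite('pics/c6.png',out[...,::-1])
m=masks(t)['cream']
print(rect('top',m,(190,125,250,180),.130),rect('top',m,(290,145,350,190),.090)); go()
E
```

```text
[593.1 101.9  55.8  49.8   2.8] [ 558.2 -112.7   47.8   55.    -1.4]
at [403.4 375.6 244.4] rpy [180.   -0.    2.7] t 18.9 F [ 0.1 -0.8  0.7] op 70.3 gf 0.0 q6 2.21
```

View pics/c6.png

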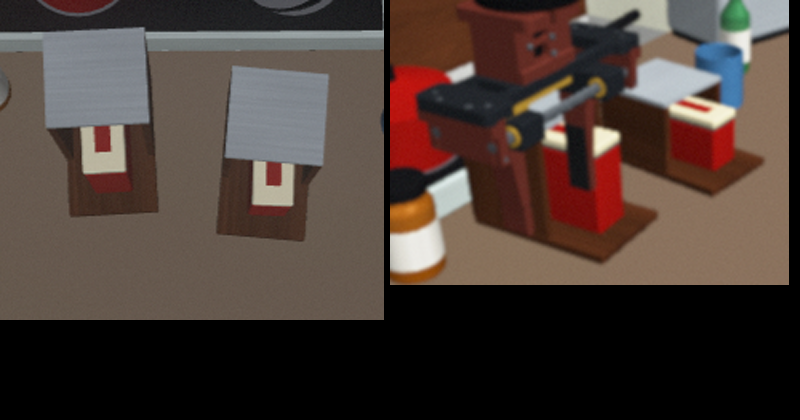

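Both canisters stand upright on the bases, with about 50 mm out and about 90 mm under the boards (top crop (103,150) and (273,185)). The gripper touches nothing.

```bash
python3 -c "
from station import env
print(env.hand_in())"
```

```text
the job is handed in; nothing more can be done
None
```

The job is handed in at about 19 s: the short canister is in the low bay and the tall one in the high bay, both upright on the bases with about 90 of 140 mm under the boards; `hand_in()` returned no verdict.

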